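# Find and press the hidden detent of a gear-selector housing

## Task

Under the rubber-lipped slot on top of the gear-selector housing runs a rail with one hidden hole in it, and nobody knows where along the slot. Take the spring-tipped probe out of its wooden stand, feel along the rail with its tip until it drops into the hole, and press the detent plunger at the bottom fully down with it (the plunger stays down). Then put the probe back upright in its stand and let go.

Things in the scene. Friction and masses are not known exactly. Their poses are not given: they have to be found in the camera images.
- housing: Aluminium gear-selector housing fixed to the bench, 90 x 200 mm (x, y), 60 mm high; origin at the centre of its underside, z up. Flat top with a slot along y; bolt heads near the long edges stand 5 mm proud. A flat steel rail lies inside, under the slot.
- slot (a point): Centre of the slot, level with the housing's top. Slot 84 mm long along this frame's y, 15 mm wide (x), straight walls, z up. Black split rubber lips hide the inside; they are soft and give no resistance. The floor is the flat rail, 22 mm below this point. The rail's one hidden hole is 11 mm long (y) and spans the slot's whole width; its centre is anywhere from y = -24 to +24 mm.
- plunger (a joint): Detent plunger that fills the bottom of the hidden hole, its top 8 mm below the rail's surface. 0 m = up (as found), 0.008 m = fully down on a hard stop. It resists with about 5 N of friction and stays where it is pushed.
- probe_grip (a point): Centre of the probe's upright handle: a square steel bar 24 x 24 mm, 70 mm high (sides along this frame's x and y, z up) with a 4 mm cap on top. The probe weighs about 0.15 kg. The tip of its pin is 95 mm below this point.
- probe_base (a point): Centre of the underside of the probe's handle, axes as the handle. Below it, on the axis: a 10 mm round collar 16 mm long, then a 6 mm round-ended steel pin, its tip 60 mm below this point. The pin is sprung: it slides up into the handle by at most 10 mm, pushing back with 2 N at first touch and 7 N when fully in, then is rigid.
- stand_hole0 (a point): Centre of the mouth of the round hole (17 mm across, vertical, right through) in the flat top of the probe's stand: a wooden block 70 x 70 mm, 75 mm high, fixed to the bench. In place, the pin hangs in the hole and the handle's underside rests on the stand's top, the handle's centre 35 mm above this point.
Things that resemble listed ones, but are neither listed nor needed, are in the scene too. Leave any orange or turquoise look-alike of the housing alone.

How it is judged:
By the outcome, as a careful person would: the job done as asked, in the order asked, and still so for the second after the job is handed in, with the robot touching nothing.
It also fails if it takes over 61 s, if anything falls off the work surface, if the arm or the gripper's body presses on something with over 40 N, if the wrist force passes 120 N, or if a joint passes its speed limit or range.

## Robot

A 6-joint arm with a two-finger parallel gripper is mounted at the origin on the work surface. World frame = base frame: x ahead of the robot, y to its left, z up, the work surface at z = 0. Lengths are in mm, angles in rad, forces in N, time in s.
With the tool pointing down it reaches from about 375 to 975 mm from the base axis. Payload 3.8 kg.
Tool frame: the origin (TCP) lies at the very end of the fingers, on their centre line; the grasp point (between the pads) lies 19 mm behind it; z points along the fingers, y is the line along which they close (so a half turn about z gives the same grasp; the last joint's range is limited). The gripper opens to 88 mm and grips with 3 to 60 N. Pads are 18 mm wide; open, the fingers measure 123 mm over their backs; the gripper's body (75 mm by 187 mm) begins 45 mm behind the grasp point.
Start: joints at [-1.329, 0.264, 1.604, -0, 1.274, -0.037], TCP at [185.756, -648.932, 238.706] pointing down, gripper open.
Joint ranges: [-2.63, 2.63], [-0.94, 2.18], [0.31, 2.57], [-1.31, 4.45], [0, 2.66], [-2.55, 2.55]. Speed limits (rad/s): [2.57, 2.57, 3.14, 3.14, 3.14, 3.14].

## Interface

Orientations are given as a rotation vector (axis times angle).
In Python, from station import * gives the robot as it stands.
- The arm moves only by the shell command python3 -m inch 'ROWS'. ROWS is JSON, a list of rows, each a list of 3 entries, a list of its own where there are three numbers: the opening, from 0 (shut) to 1 (fully open), then the shift along the tool's x, y, z in cm, then the turn about the tool's z in degrees. In form: [[hand, [tx, ty, tz], yaw], ...]. A call has exactly 5 rows; each row shifts and turns the commanded pose from where the row before left it, along the tool's axes as they then stand; what a row does not reach is not made up. A row lasts 1/12 s, in which the tool goes at most 41.7 mm and 7.16 degrees, less where a joint would pass 70% of its speed; a pose out of reach is approached as far as the arm can. A call with a gripper value outside its range is refused whole. The fingers move at their own pace and stop on an object; the grip force is fixed at half the most. Time passes only in rows, so rows that do not move let the fingers close, or fill a call up. It gives the time, the measured TCP pose, the force, the opening and the grip force at its end, in the units of the state.
- state(): the state, without advancing time (a new reading comes with each control period).
- capture(name): name is "side" or "top" or "wrist"; returns the picture (420x560x3 uint8, red, green, blue); there is no depth.
- camera_info(name): a dict with "vfov" (degrees; the focal length in pixels is half the picture's height over the tangent of half this angle, whatever the lens; pixels are square), "cx", "cy" (the principal point, pixels), "view" (4x4, takes a point from world to camera coordinates). Camera axes: x right, y down, z forward; pixel columns grow to the right and rows downward; lengths in mm; the calibration is good to about 2 mm. A picture is of the moment at which its call begins: read the wrist's pose just before it. camera_info takes no time and is no camera call; for the wrist camera it gives the pose at the moment of the call.
- sign_off(): hands the job in; it is judged then, once.
The state is a dict: "t": time; "q": joint angles; "qd": joint speeds; "joint_torque": joint torques, N m; "tool_pos": TCP position; "tcp_rot": TCP orientation; "contact_force": force on the tool from outside, world axes, zero at the start; "wrist_torque": the same for the moment, N m; "grip_width": finger opening in mm; "grasp_force": force on a finger pad.
Only numpy, scipy, OpenCV 4.12 (cv2) and the standard library are available. Lean on these libraries where they do the work, as an engineer would, in place of code of your own. Each camera call takes 0.05 s, during which the arm holds its last target. There are 200 camera calls.

## Working session

There is one attempt and no reset: what is moved stays moved. The work goes in short steps, Python scripts to look and compute and a shell command to move; the robot and the scene stay as the last step left them, time stands still between calls to the robot, and variables do not carry over. Pictures are saved under pics/ and viewed, at most 10 in all, crops included, and the job is handed in when it is done.

```bash
ls; mkdir -p pics
python3 - <<'E'
from station import *
import cv2,numpy as np
s=state();print(s['t'],s['tool_pos'],s['tcp_rot'],s['grip_width'])
a=[]
for n in("side","top"):
    im=capture(n);i=camera_info(n);print(n,i['vfov'],i['cx'],i['cy'],np.round(i['view'],3).tolist())
    cv2.imwrite(f'pics/{n}0.png',im[:,:,::-1])
E
```

```text
pics
0.0 [ 185.57446755 -648.25595996  237.41016603] [-3.10898012e+00 -4.36170190e-01  4.00322865e-04] 87.91539655355851
side 55.25580308085806 271.7544065630879 208.14720156703447 [[0.992, -0.128, -0.013, -390.304], [-0.077, -0.503, -0.861, 110.315], [0.104, 0.855, -0.509, 827.179], [0.0, 0.0, 0.0, 1.0]]
top 45.49158643932921 281.8489752865073 206.75849152026748 [[0.023, -1.0, -0.003, -1.889], [-0.995, -0.022, -0.102, 400.802], [0.102, 0.005, -0.995, 1178.001], [0.0, 0.0, 0.0, 1.0]]
```

View pics/top0.png

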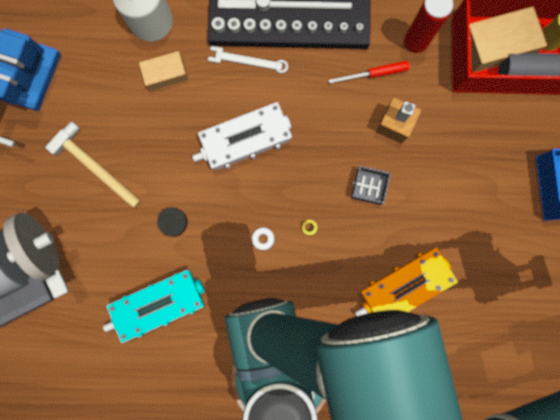

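View pics/side0.png

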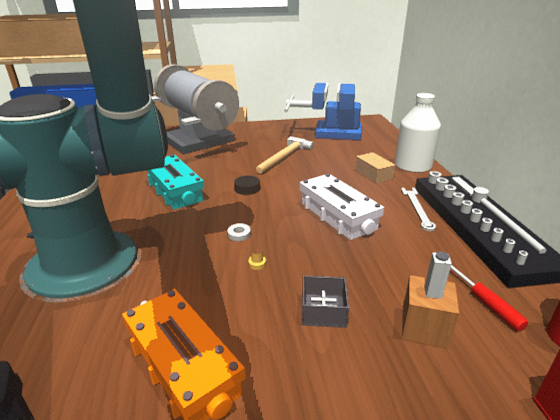

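The top view shows the aluminium housing at about (245,136), the probe in its stand at (400,118) with the cap at (407,108), and the orange and turquoise decoys at (410,285) and (155,305). In the side view the housing is at (340,203), and the probe cap is at (440,257) above the stand at (430,310).

```bash
cat > h.py <<'E'
from station import *
import cv2,numpy as np
from scipy.spatial.transform import Rotation as R
def ray(i,uv):
    f=210/np.tan(np.radians(i['vfov']/2)); V=np.array(i['view'])
    d=V[:3,:3].T@np.array([(uv[0]-i['cx'])/f,(uv[1]-i['cy'])/f,1.]); o=-V[:3,:3].T@V[:3,3]
    return o,d/np.linalg.norm(d)
def onz(i,uv,z):
    o,d=ray(i,uv); return o+d*(z-o[2])/d[2]
def tri(*rs):
    A=sum(np.eye(3)-np.outer(d,d) for o,d in rs); b=sum((np.eye(3)-np.outer(d,d))@o for o,d in rs)
    p=np.linalg.solve(A,b); return p,[round(float(np.linalg.norm((np.eye(3)-np.outer(d,d))@(p-o))),1) for o,d in rs]
def proj(i,p):
    f=210/np.tan(np.radians(i['vfov']/2)); c=(np.array(i['view'])@np.append(p,1))[:3]
    return c[0]/c[2]*f+i['cx'],c[1]/c[2]*f+i['cy']
E
python3 - <<'E'
from h import *
T=cv2.imread('pics/top0.png');S=cv2.imread('pics/side0.png')
c=lambda I,x,y,w,h:cv2.resize(I[y:y+h,x:x+w],(400,300),interpolation=cv2.INTER_CUBIC)
m=np.vstack([np.hstack([c(T,365,80,80,60),c(T,185,91,120,90)]),np.hstack([c(S,370,240,160,120),c(S,280,160,120,90)])])
cv2.imwrite('pics/m.png',m)
E
```

```text
(no output)
```

View pics/m.png

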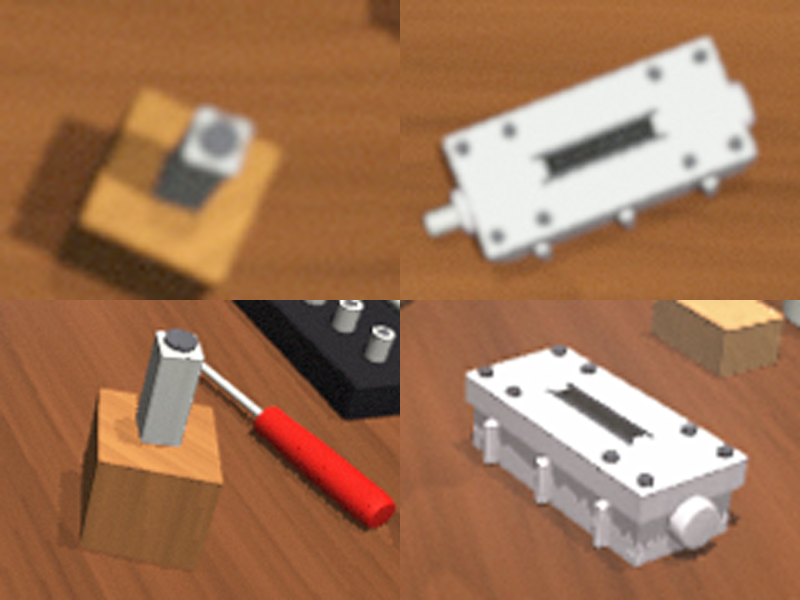

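The montage shows the cap at top (408.6,107.6) and side (442.8,256). The slot ends are at top (228.5,141.1)/(261.5,128.5) and side (328,187)/(353.5,201.1).

Run:
```python
from h import *
t,s=camera_info('top'),camera_info('side')
np.set_printoptions(precision=1,suppress=True)
for n,a,b in(('cap',(408.6,107.6),(442.8,256)),('slA',(228.5,141.1),(328,187)),('slB',(261.5,128.5),(353.5,201.1))):
    print(n,*tri(ray(t,a),ray(s,b)))
print('stand corners z75',[onz(t,(365+x/5,80+y/5),75) for x,y in((148,90),(280,150),(218,285),(82,220))])
print('handle',[onz(t,(365+x/5,80+y/5),145) for x,y in((195,106),(254,120),(240,177),(182,163))])
print('slot z60',onz(t,(228.5,141.1),60),onz(t,(261.5,128.5),60))
print('hous corners',[onz(t,(185+(x-400)/3.333,91+y/3.333),60) for x,y in((442,142),(710,37),(757,150),(492,258))])
st=state();print(R.from_rotvec(st['tcp_rot']).as_matrix())
i=camera_info('wrist');V=np.array(i['view']);M=np.eye(4);M[:3,:3]=R.from_rotvec(st['tcp_rot']).as_matrix();M[:3,3]=st['tool_pos']
print('cam in tool',np.linalg.inv(M)@np.linalg.inv(V),i['vfov'])
```

```text
cap [ 612.8 -265.7  147.1] [1.5, 1.5]
slA [548.9 135.6  59.4] [0.1, 0.1]
slB [584.5  58.2  59.9] [3.8, 3.8]
stand corners z75 [array([ 656.1, -250.5,   75. ]), array([ 628.7, -311.9,   75. ]), array([ 564. , -282.9,   75. ]), array([ 593.4, -219.9,   75. ])]
handle [array([ 626.1, -255.6,  145. ]), array([ 620.4, -281.4,  145. ]), array([ 594.7, -275.2,  145. ]), array([ 600.4, -249.9,  145. ])]
slot z60 [548.7 135.5  60. ] [580.6  58.9  60. ]
hous corners [array([565.1, 208.8,  60. ]), array([645.2,  21.6,  60. ]), array([564.2, -13.4,  60. ]), array([483. , 170.4,  60. ])]
[[ 1.   0.3 -0. ]
 [ 0.3 -1.   0. ]
 [ 0.  -0.  -1. ]]
cam in tool [[  -0.    -1.    -0.3   78.5]
 [   1.    -0.    -0.     0.1]
 [   0.    -0.3    1.  -145.3]
 [   0.     0.     0.     1. ]] 67.07427434682121
```

```bash
cat > go.py <<'E'
# usage: go.py x y z heading -> move left in tool axes (cm), turn (deg); axes before the turn
from h import *
import sys
x,y,z,hd=map(float,sys.argv[1:5]); s=state(); M=R.from_rotvec(s['tcp_rot']).as_matrix()
d=M.T@(np.array([x,y,z])-s['tool_pos'])/10; h=np.degrees(np.arctan2(M[1,0],M[0,0]))
print('t',round(s['t'],2),'at',np.round(s['tool_pos'],1),'head',round(h,2),'left cm',np.round(d,2),'turn',round(h-hd,2),'w',round(s['grip_width'],1),'F',np.round(s['contact_force'],1))
E
python3 -m inch '[[1,[3.43,-1.67,0],0],[1,[3.43,-1.67,0],0],[1,[3.43,-1.67,0],0],[1,[3.43,-1.67,0],0],[1,[3.43,-1.67,0],0]]'
python3 go.py 611 -266 237 -13
```

```text
t: 0.52
tool_pos: [328.4, -519.9, 238.1]
tcp_rot: [-3.11, -0.435, 0.0]
contact_force: [0.1, 0.0, 0.0]
grip_width: 88.0
grasp_force: 0.0
t 0.52 at [ 328.4 -519.9  238.1] head 15.94 left cm [ 34.15 -16.65   0.12] turn 28.94 w 88.0 F [0.1 0.  0. ]
```

```bash
python3 -m inch '[[1,[3.43,-1.67,0],0],[1,[3.43,-1.67,0],0],[1,[3.43,-1.67,0],0],[1,[3.43,-1.67,0],0],[1,[3.43,-1.67,0],0]]'
python3 -m inch '[[1,[3.43,-1.67,0],0],[1,[3.43,-1.67,0],0],[1,[3.43,-1.67,0],0],[1,[3.43,-1.67,0],0],[1,[3.43,-1.67,0],0]]'
python3 -m inch '[[1,[0,0,0],5.8],[1,[0,0,0],5.8],[1,[0,0,0],5.8],[1,[0,0,0],5.8],[1,[0,0,0],5.8]]' >/dev/null
python3 go.py 611 -266 237 -13
python3 - <<'E'
from h import *
i=camera_info('wrist');im=capture('wrist')
np.save('pics/w1.npy',np.array(i['view']));cv2.imwrite('pics/w1.png',im[:,:,::-1])
print(proj(i,(611,-266,149)),proj(i,(611,-266,75)))
E
```

```text
t: 0.93
tool_pos: [470.4, -392.3, 238.2]
tcp_rot: [-3.111, -0.436, 0.001]
contact_force: [0.2, -1.3, -0.4]
grip_width: 88.0
grasp_force: 0.0
t: 1.35
tool_pos: [612.3, -264.8, 238.1]
tcp_rot: [-3.111, -0.437, 0.001]
contact_force: [1.2, -1.5, 1.6]
grip_width: 88.4
grasp_force: 0.0
t 1.77 at [ 611.3 -266.   237.9] head -13.28 left cm [-0.03  0.    0.09] turn -0.28 w 88.4 F [-0.4  1.   0.3]
(np.float64(281.77244088004016), np.float64(215.36096071519214)) (np.float64(281.7780776015692), np.float64(191.73513489051717))
```

View pics/w1.png

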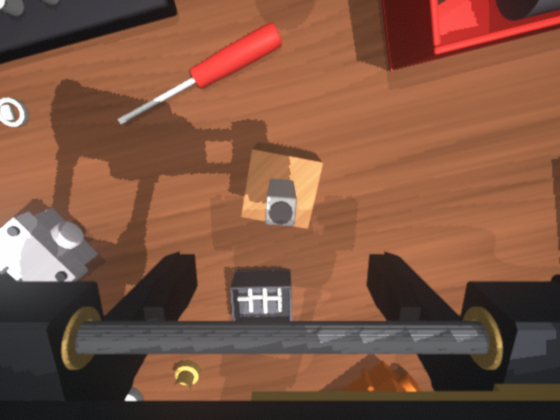

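The wrist view shows the cap at about (281,210), with the handle's square nearly aligned to the image axes and the stand below it. The expected cap position was (282,215), so I'll triangulate again.

Run:
```python
from h import *
np.set_printoptions(precision=1,suppress=True)
im=cv2.imread('pics/w1.png');g=cv2.cvtColor(im,6)[180:235,255:310]
m=(g<95).astype(np.uint8);n,l,st,c=cv2.connectedComponentsWithStats(m);print([(s[4],c[k]+[255,180]) for k,s in enumerate(st) if 40<s[4]<1500])
hs=cv2.cvtColor(im,cv2.COLOR_BGR2HSV); k=((hs[:,:,1]<70)&(hs[:,:,2]>110)).astype(np.uint8);k[:,:255]=0;k[:,310:]=0;k[:180]=0;k[235:]=0
print(cv2.minAreaRect(cv2.findNonZero(k)),cv2.boundingRect(k))
t,s,w=camera_info('top'),camera_info('side'),camera_info('wrist')
print(tri(ray(t,(408.6,107.6)),ray(w,(281,210))),tri(ray(s,(442.8,256)),ray(w,(281,210))),tri(ray(t,(408.6,107.6)),ray(s,(442.8,256)),ray(w,(281,210))))
print('cap z149',onz(w,(281,210),149),onz(t,(408.6,107.6),149),onz(s,(442.8,256),149))
print('stand wrist z75',[onz(w,p,75) for p in((254,150),(322,163),(306,228),(242,218))])
cv2.imwrite('pics/w1c.png',cv2.resize(im[130:240,220:340],(600,550),interpolation=2))
```

```text
[(np.int32(61), array([278.8, 205.7])), (np.int32(44), array([280.3, 220.8]))]
((280.58148193359375, 202.2895965576172), (29.5379581451416, 45.23446273803711), 2.726310968399048) (265, 180, 31, 46)
(array([ 613. , -266.2,  141.9]), [0.2, 0.2]) (array([ 614.5, -266.2,  147.3]), [0.4, 0.4]) (array([ 613.5, -265.8,  146.2]), [1.9, 1.3, 1.1])
cap z149 [ 615.3 -266.6  149. ] [ 610.7 -264.6  149. ] [ 612.9 -267.8  149. ]
stand wrist z75 [array([ 657.5, -249.9,   75. ]), array([ 629.8, -311. ,   75. ]), array([ 567.3, -281.5,   75. ]), array([ 593.5, -219.8,   75. ])]
```

View pics/w1c.png

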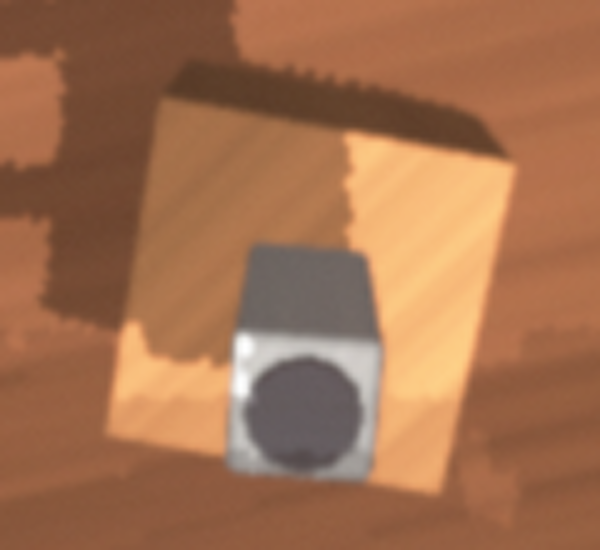

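The close crop shows the cap at full-frame (280.6,212.4), and the handle is turned about 4° clockwise from the image axes. I'll turn +3.5° and go down.

```bash
python3 -m inch '[[1,[0.12,0,2.5],3.5],[1,[0,0,3],0],[1,[0,0,3],0],[1,[0,0,3],0],[1,[0,0,2.9],0]]' >/dev/null
python3 -m inch '[[1,[0,0,0],0],[0.25,[0,0,0],0],[0.2,[0,0,0],0],[0.1,[0,0,0],0],[0,[0,0,0],0]]' >/dev/null
python3 -m inch '[[0,[0,0,0],0],[0,[0,0,0],0],[0,[0,0,0],0],[0,[0,0,0],0],[0,[0,0,0],0]]' 
python3 go.py 612.5 -266 93 23
```

```text
t: 3.07
tool_pos: [612.6, -266.8, 94.8]
tcp_rot: [3.109, -0.451, 0.0]
contact_force: [0.7, 0.6, -0.4]
grip_width: 30.1
grasp_force: 0.0
t 3.07 at [ 612.6 -266.8   94.8] head -16.52 left cm [-0.04 -0.07  0.18] turn -39.52 w 30.1 F [ 0.7  0.6 -0.4]
```

```bash
python3 -m inch '[[0,[0,0,0],0],[0,[0,0,0],0],[0,[0,0,0],0],[0,[0,0,0],0],[0,[0,0,0],0]]'; python3 go.py 612.5 -266 93 23
```

```text
t: 3.48
tool_pos: [612.6, -266.6, 94.7]
tcp_rot: [-3.109, 0.451, 0.0]
contact_force: [0.4, 1.3, 1.3]
grip_width: 23.9
grasp_force: 30.0
t 3.48 at [ 612.6 -266.6   94.7] head -16.53 left cm [-0.03 -0.06  0.17] turn -39.53 w 23.9 F [0.4 1.3 1.3]
```

```bash
python3 -m inch '[[0,[0,0,-1.5],0],[0,[0,0,-3],0],[0,[0,0,-3.5],0],[0,[0,0,-3.5],0],[0,[0,0,-3.5],0]]' >/dev/null
python3 -m inch '[[0,[0,0,0],-6.6],[0,[0,0,0],-6.6],[0,[0,0,0],-6.6],[0,[0,0,0],-6.6],[0,[0,0,0],-6.6]]' >/dev/null
python3 -m inch '[[0,[0,0,0],-6.5],[0,[0,0,0],0],[0,[0,0,0],0],[0,[0,0,0],0],[0,[0,0,0],0]]'
python3 go.py 510 73 230 23.3
```

```text
t: 4.73
tool_pos: [612.5, -266.8, 244.5]
tcp_rot: [-3.079, -0.623, 0.0]
contact_force: [0.1, -0.2, -1.4]
grip_width: 23.8
grasp_force: 30.0
t 4.73 at [ 612.5 -266.8  244.5] head 22.86 left cm [  3.76 -35.29   1.45] turn -0.44 w 23.8 F [ 0.1 -0.2 -1.4]
```

```bash
python3 -m inch '[[0,[0.3,-3,0],0],[0,[0.4,-3.6,0],0],[0,[0.4,-3.6,0],0],[0,[0.4,-3.6,0],0],[0,[0.4,-3.6,0],0]]' >/dev/null
python3 -m inch '[[0,[0.4,-3.6,0],0],[0,[0.4,-3.6,0],0],[0,[0.4,-3.6,0.5],0],[0,[0.4,-3.6,0.5],0],[0,[0.3,-3.5,0.5],0]]' >/dev/null
python3 -m inch '[[0,[0,0,0],-0.4],[0,[0,0,0],0],[0,[0,0,0],0],[0,[0,0,0],0],[0,[0,0,0],0]]' >/dev/null
python3 go.py 510 73 230 23.3
python3 - <<'E'
from h import *
for n in('wrist','side','top'):
    im=capture(n);cv2.imwrite(f'pics/{n}2.png',im[:,:,::-1])
E
```

```text
t 5.98 at [510.5  71.8 230. ] head 23.25 left cm [-0.   -0.13  0.  ] turn -0.05 w 23.7 F [ 0.1 -0.5 -1.4]
```

View pics/wrist2.png

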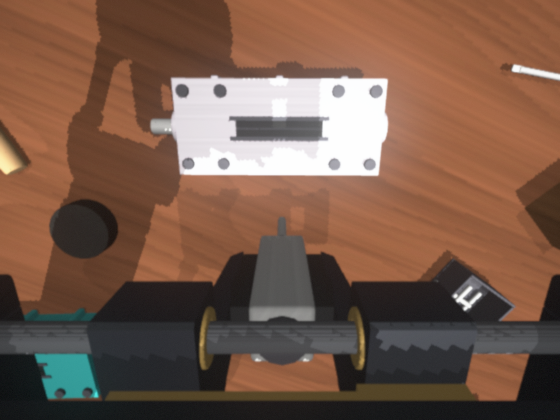

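View pics/side2.png

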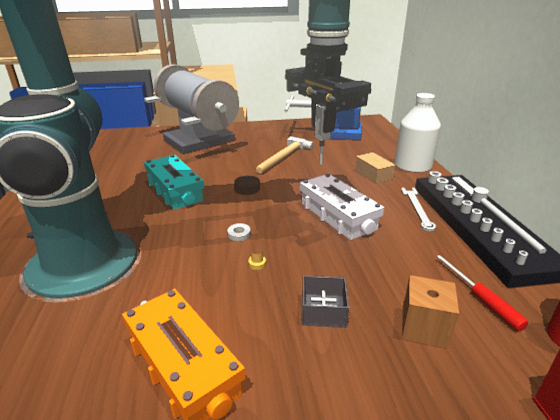

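In the wrist view the slot runs from about (230,127) to (327,127) and the pin tip is at (282,219). In the side view the tip is at (321.5,164) and the empty stand hole is at (432,293).

Run:
```python
from h import *
np.set_printoptions(precision=1,suppress=True)
im=cv2.imread('pics/wrist2.png');g=cv2.cvtColor(im,6)
m=(g[105:150,215:345]<90).astype(np.uint8);n,l,st,c=cv2.connectedComponentsWithStats(m)
k=1+np.argmax(st[1:,4]);p=cv2.findNonZero((l==k).astype(np.uint8))+np.array([215,105]);r=cv2.minAreaRect(p.astype(np.int32));print(st[k],r)
t,s,w=camera_info('top'),camera_info('side'),camera_info('wrist')
b=cv2.boxPoints(r);B=np.array([onz(w,q,60) for q in b]);print(B,'centre',B.mean(0))
H=[onz(w,q,60) for q in((171,79),(388,79),(380,176),(181,176))];print('bodycorners',np.array(H),np.mean(H,0))
print('slot tri',tri(ray(w,r[0]),ray(t,(245,134.8)),ray(s,(340.7,194))))
print('tip',tri(ray(w,(282,219)),ray(s,(321.5,164))),state()['tool_pos'])
hm=cv2.cvtColor(cv2.imread('pics/side2.png'),6)[284:302,420:446];T=cv2.cvtColor(cv2.imread('pics/top2.png'),6)
n,l,st,c=cv2.connectedComponentsWithStats((hm<60).astype(np.uint8));print([(x[4],y+[420,284]) for x,y in zip(st,c)])
q=T[100:135,380:420];print(cv2.minMaxLoc(cv2.blur(q,(3,3))))
n,l,st,c=cv2.connectedComponentsWithStats((q[8:-8,8:-8]<90).astype(np.uint8));print([(x[4],y+[388,108]) for x,y in zip(st,c)])
```

```text
[ 22  16  54  15 560] ((263.5, 128.0), (53.0, 14.0), 0.0)
[[543.7 133.7  60. ]
 [555.9 138.3  60. ]
 [575.9  91.7  60. ]
 [563.9  86.4  60. ]] centre [559.9 112.5  60. ]
bodycorners [[566.8 207.5  60. ]
 [645.7  23.6  60. ]
 [562.8 -13.2  60. ]
 [483.6 171.3  60. ]] [564.7  97.3  60. ]
slot tri (array([565.6, 104.1,  56.4]), [10.3, 6.5, 6.1])
tip (array([511.9,  71.8, 151.5]), [1.1, 1.1]) [510.3  72.  229.8]
[(np.int32(466), array([432.5, 292.5])), (np.int32(2), array([437. , 294.5]))]
(51.0, 186.0, (0, 28), (28, 27))
[(np.int32(436), array([399.4, 117. ])), (np.int32(20), array([400.9, 116.9]))]
```

```bash
python3 go.py 551 127.5 150 23.3
python3 -m inch '[[0,[1.4,-0.8,0],0],[0,[1.6,-0.9,0],0],[0,[1.5,-0.9,0],0],[0,[1.5,-0.9,0],0],[0,[0,0,0],0]]' >/dev/null;python3 go.py 551 127.5 150 23.3
```

```text
t 6.13 at [510.3  72.  229.8] head 23.26 left cm [ 5.93 -3.49  7.98] turn -0.04 w 23.9 F [-0.7  0.3 -0.8]
t 6.55 at [553.2 131.3 229.8] head 23.42 left cm [-0.37  0.27  7.98] turn 0.12 w 23.7 F [ 0.5  0.4 -1.2]
```

```bash
python3 -m inch '[[0,[0,0,2],0],[0,[0,0,2],0],[0,[0,0,2],0],[0,[0,0,1.5],0],[0,[0,0,0],0]]' >/dev/null;python3 go.py 551 127.5 145 23.3
python3 - <<'E'
from h import *
im=capture('wrist');w=camera_info('wrist');cv2.imwrite('pics/wrist3.png',cv2.resize(im[120:280,200:440,::-1],(780,520),interpolation=2))
for y in(-42,42):
  for x in (-7.5,7.5):
    c,s=np.cos(np.radians(23.3)),np.sin(np.radians(23.3)); print(y,x,(np.array(proj(w,(564.7+c*x-s*y,97.2+s*x+c*y,60)))-[200,120])*3.25)
E
```

```text
t 6.97 at [548.2 128.2 150.6] head 23.36 left cm [0.23 0.18 0.56] turn 0.06 w 23.8 F [-0.3 -0.5 -1.4]
-42 -7.5 [579.90533714 325.56285218]
-42 7.5 [585.78283885 266.7470819 ]
42 -7.5 [236.65290287 325.31669051]
42 7.5 [236.13077596 266.52745368]
```

View pics/wrist3.png

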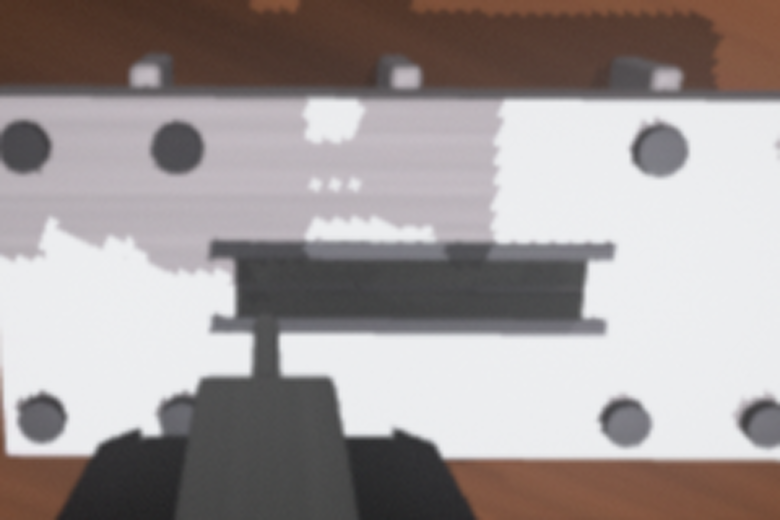

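The slot interior spans crop columns 236–585 and rows 258–320, about 1.8 mm further along tool +x than predicted. The pin tip is at about crop (266,317), near the slot's left end.

Run:
```python
from h import *
w=camera_info('wrist');s=state();M=R.from_rotvec(s['tcp_rot']).as_matrix()
f=lambda u,v,z:np.round(M.T@(onz(w,(200+u/3.25,120+v/3.25),z)-s['tool_pos']),1)
print('tip',f(266,317,71),'slot centre',f(410,289,60),'ends',f(236,289,60),f(585,289,60))
```

```text
tip [ 0.7  0.1 81.5] slot centre [ 4.  34.9 92.5] ends [ 4.1 -7.2 92.5] [ 4.  77.2 92.4]
```

```bash
python3 -m inch '[[0,[0.34,0,0],0],[0,[0,0,0],0],[0,[0,0,1],0],[0,[0,0,1],0],[0,[0,0,1],0]]' | grep -E "pos|contact"
python3 -m inch '[[0,[0,0,0.2],0],[0,[0,0,0.2],0],[0,[0,0,0.2],0],[0,[0,0,0],0],[0,[0,0,0],0]]' | grep -E "pos|contact"
python3 -m inch '[[0,[0,0,0.1],0],[0,[0,0,0.1],0],[0,[0,0,0],0],[0,[0,0,0],0],[0,[0,0,0],0]]' | grep -E "pos|contact"
```

```text
tool_pos: [554.5, 130.4, 124.5]
contact_force: [0.2, -0.3, -2.6]
tool_pos: [554.3, 130.4, 118.9]
contact_force: [-0.6, 0.4, -1.4]
tool_pos: [554.6, 130.4, 117.2]
contact_force: [-0.2, -0.0, 1.2]
```

```bash
python3 -m inch '[[0,[-0.3,0,0],0],[0,[0,0,0.2],0],[0,[0,0,0.2],0],[0,[0,0,0],0],[0,[0,0,0],0]]' | grep -E "pos|contact"
python3 -m inch '[[0,[0,0.1,0.1],0],[0,[0,0.1,0],0],[0,[0,0.1,0],0],[0,[0,0.1,0],0],[0,[0,0,0],0]]' | grep -E "pos|contact"
```

```text
tool_pos: [551.5, 129.1, 112.9]
contact_force: [0.4, -1.2, 2.3]
tool_pos: [553.0, 125.5, 111.7]
contact_force: [-0.9, 2.3, 3.7]
```

```bash
cat > chk.py <<'E'
from station import *
import sys
s=state();print(s['t'].__round__(2),s['tool_pos'].round(1),s['contact_force'].round(1),flush=True)
sys.exit(s['contact_force'][2]<1.2)
E
python3 -m inch '[[0,[0,0.1,0],0],[0,[0,0.1,0],0],[0,[0,0.1,0],0],[0,[0,0,0],0],[0,[0,0,0],0]]' >/dev/null && python3 chk.py &&
python3 -m inch '[[0,[0,0.1,0],0],[0,[0,0.1,0],0],[0,[0,0.1,0],0],[0,[0,0,0],0],[0,[0,0,0],0]]' >/dev/null && python3 chk.py &&
python3 -m inch '[[0,[0,0.1,0],0],[0,[0,0.1,0],0],[0,[0,0.1,0],0],[0,[0,0,0],0],[0,[0,0,0],0]]' >/dev/null && python3 chk.py &&
python3 -m inch '[[0,[0,0.1,0],0],[0,[0,0.1,0],0],[0,[0,0.1,0],0],[0,[0,0,0],0],[0,[0,0,0],0]]' >/dev/null && python3 chk.py &&
python3 -m inch '[[0,[0,0.1,0],0],[0,[0,0.1,0],0],[0,[0,0.1,0],0],[0,[0,0,0],0],[0,[0,0,0],0]]' >/dev/null && python3 chk.py
```

```text
9.52 [554.4 122.3 111.8] [-1.6  1.8  4. ]False
```

```bash
sed -i "s/sys.exit(\(.*\))$/sys.exit(int(\1))/" chk.py
python3 -m inch '[[0,[0,0.1,0],0],[0,[0,0.1,0],0],[0,[0,0.1,0],0],[0,[0,0,0],0],[0,[0,0,0],0]]' >/dev/null && python3 chk.py &&
python3 -m inch '[[0,[0,0.1,0],0],[0,[0,0.1,0],0],[0,[0,0.1,0],0],[0,[0,0,0],0],[0,[0,0,0],0]]' >/dev/null && python3 chk.py &&
python3 -m inch '[[0,[0,0.1,0],0],[0,[0,0.1,0],0],[0,[0,0.1,0],0],[0,[0,0,0],0],[0,[0,0,0],0]]' >/dev/null && python3 chk.py &&
python3 -m inch '[[0,[0,0.1,0],0],[0,[0,0.1,0],0],[0,[0,0.1,0],0],[0,[0,0,0],0],[0,[0,0,0],0]]' >/dev/null && python3 chk.py &&
python3 -m inch '[[0,[0,0.1,0],0],[0,[0,0.1,0],0],[0,[0,0.1,0],0],[0,[0,0,0],0],[0,[0,0,0],0]]' >/dev/null && python3 chk.py &&
python3 -m inch '[[0,[0,0.1,0],0],[0,[0,0.1,0],0],[0,[0,0.1,0],0],[0,[0,0,0],0],[0,[0,0,0],0]]' >/dev/null && python3 chk.py
```

```text
9.93 [555.5 119.6 111.7] [-0.7  2.3  3.6]
10.35 [557.  116.1 111.7] [ 0.1 -3.   2.2]
10.77 [557.  114.3 110.9] [ 0.3 -0.3 -1.8]
```

```bash
python3 -m inch '[[0,[0,0.1,0],0],[0,[0,0,0.1],0],[0,[0,0,0.2],0],[0,[0,0,0.2],0],[0,[0,0,0],0]]' >/dev/null; python3 chk.py
python3 -m inch '[[0,[0,0,0.2],0],[0,[0,0,0.2],0],[0,[0,0,0.2],0],[0,[0,0,0.2],0],[0,[0,0,0],0]]' >/dev/null; python3 chk.py
python3 -m inch '[[0,[0,0,0.1],0],[0,[0,0,0.1],0],[0,[0,0,0.1],0],[0,[0,0,0],0],[0,[0,0,0],0]]' >/dev/null; python3 chk.py
```

```text
11.18 [558.2 113.6 106.7] [-0.8 -0.4  2.8]
11.6 [558.2 113.6  98.5] [-0.7 -0.6  3.4]
12.02 [558.2 113.6  95.7] [-0.8  1.1  3.7]
```

```bash
python3 -m inch '[[0,[0,0,0.1],0],[0,[0,0,0.1],0],[0,[0,0,0],0],[0,[0,0,0],0],[0,[0,0,0],0]]' >/dev/null; python3 chk.py
python3 -m inch '[[0,[0,0,0.1],0],[0,[0,0,0],0],[0,[0,0,0],0],[0,[0,0,0],0],[0,[0,0,0],0]]' >/dev/null; python3 chk.py
python3 -m inch '[[0,[0,0,0.05],0],[0,[0,0,0],0],[0,[0,0,0],0],[0,[0,0,0],0],[0,[0,0,0],0]]' >/dev/null; python3 chk.py
```

```text
12.43 [558.3 113.6  93.9] [-1.   1.   4.5]
12.85 [558.2 113.6  92.8] [-0.4  0.3  5.2]
13.27 [558.2 113.6  92.3] [0.  0.9 4.8]
```

```bash
python3 -m inch '[[0,[0,0,0.05],0],[0,[0,0,0],0],[0,[0,0,0],0],[0,[0,0,0],0],[0,[0,0,0],0]]' >/dev/null; python3 chk.py
python3 -m inch '[[0,[0,0,0.05],0],[0,[0,0,0],0],[0,[0,0,0],0],[0,[0,0,0],0],[0,[0,0,0],0]]' >/dev/null; python3 chk.py
```

```text
13.68 [558.2 113.6  91.8] [-0.5  0.7  5.5]
14.1 [558.3 113.6  91.4] [-1.5 -0.1  5.1]
```

```bash
python3 -m inch '[[0,[0,0,0.05],0],[0,[0,0,0],0],[0,[0,0,0],0],[0,[0,0,0],0],[0,[0,0,0],0]]' >/dev/null; python3 chk.py
python3 -m inch '[[0,[0,0,0.05],0],[0,[0,0,0],0],[0,[0,0,0],0],[0,[0,0,0],0],[0,[0,0,0],0]]' >/dev/null; python3 chk.py
```

```text
14.52 [558.3 113.6  91. ] [-0.9  0.7  6.4]
14.93 [558.4 113.6  90.8] [-1.4  1.7  6.3]
```

```bash
python3 -m inch '[[0,[0,0,0.1],0],[0,[0,0,0],0],[0,[0,0,0],0],[0,[0,0,0],0],[0,[0,0,0],0]]' >/dev/null; python3 chk.py
python3 -m inch '[[0,[0,0,0.1],0],[0,[0,0,0],0],[0,[0,0,0],0],[0,[0,0,0],0],[0,[0,0,0],0]]' >/dev/null; python3 chk.py
```

```text
15.35 [558.6 113.7  90.6] [-2.4 -0.5 11.3]
15.77 [558.8 113.7  90.3] [-4.4 -0.4 16. ]
```

```bash
python3 -m inch '[[0,[0,0,-1],0],[0,[0,0,-2.5],0],[0,[0,0,-3],0],[0,[0,0,-3],0],[0,[0,0,-3],0]]' >/dev/null
python3 -m inch '[[0,[0,0,-2],0],[0,[0,0,-1],0],[0,[0,0,0],0],[0,[0,0,0],0],[0,[0,0,0],0]]' >/dev/null; python3 go.py 612.6 -266.6 245 -16.5
```

```text
t 16.6 at [556.7 113.2 240.5] head 23.37 left cm [-9.94 37.08 -0.44] turn 39.87 w 23.9 F [ 0.2 -0.4 -2.6]
```

```bash
python3 -m inch '[[0,[-0.5,2,0],0],[0,[-0.9,3.4,0],0],[0,[-0.9,3.4,0],0],[0,[-0.9,3.4,0],0],[0,[-0.9,3.4,0],0]]' >/dev/null
python3 -m inch '[[0,[-0.9,3.4,0],0],[0,[-0.9,3.4,0],0],[0,[-0.9,3.4,0],0],[0,[-0.9,3.4,0],0],[0,[-0.9,3.4,0],0]]' >/dev/null
python3 -m inch '[[0,[-0.9,3,0],0],[0,[-0.4,1.5,0],0],[0,[0,0,0],6.6],[0,[0,0,0],6.6],[0,[0,0,0],6.6]]' >/dev/null
python3 -m inch '[[0,[0,0,0],6.6],[0,[0,0,0],6.6],[0,[0,0,0],6.6],[0,[0,0,0],0],[0,[0,0,0],0]]' >/dev/null
python3 -m inch '[[0,[0,0,0],0.2],[0,[0,0,0],0],[0,[0,0,0],0],[0,[0,0,0],0],[0,[0,0,0],0]]' >/dev/null; python3 go.py 612.6 -266.6 245 -16.5
```

```text
t 18.68 at [ 614.5 -266.3  243.3] head -16.4 left cm [-0.17  0.08 -0.17] turn 0.1 w 23.6 F [-0.7 -0.4 -0.8]
```

```bash
python3 -m inch '[[0,[-0.17,0.08,0],0.1],[0,[0,0,2],0],[0,[0,0,2.5],0],[0,[0,0,2.2],0],[0,[0,0,1],0]]' >/dev/null
python3 -m inch '[[0,[0,0,0],0],[0,[0,0,0],0],[0,[0,0,0],0],[0,[0,0,0],0],[0,[0,0,0],0]]' >/dev/null; python3 go.py 612.6 -266.6 165 -16.5
python3 - <<'E'
from h import *
w=camera_info('wrist');im=capture('wrist');sd=capture('side')
a=cv2.resize(im[120:280,200:360,::-1],(400,400),interpolation=2);b=cv2.resize(sd[240:340,385:485,::-1],(400,400),interpolation=2)
cv2.imwrite('pics/w4.png',np.hstack([a,b]))
s=camera_info('side');np.set_printoptions(precision=1,suppress=True)
for p in((612.6,-266.6,85.3),(612,-266,75)): print((np.array(proj(w,p))-[200,120])*2.5,(np.array(proj(s,p))-[385,240])*4+[400,0])
E
```

```text
t 19.52 at [ 613.6 -267.1  168.2] head -16.52 left cm [-0.12 -0.02  0.32] turn -0.02 w 23.5 F [ 0.2  0.6 -2.2]
[203.5 248.6] [595.3 194.2]
[202.3 240.2] [588.  213.3]
```

View pics/w4.png

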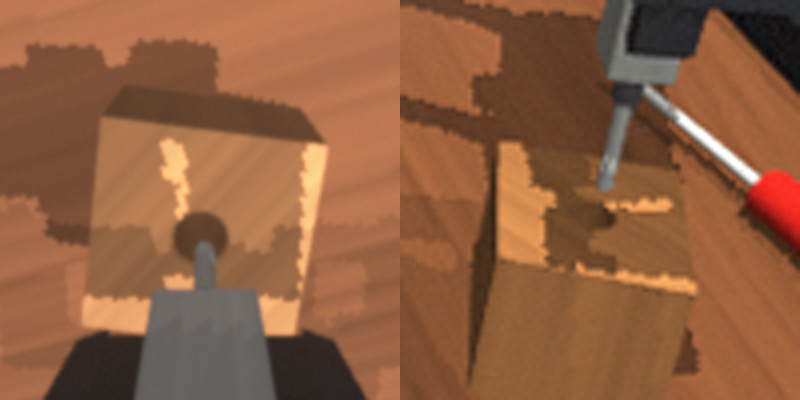

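The wrist crop shows the tip at (204,244) and the hole centred at (200,236). The side crop shows the tip at (605,188) directly above the hole at about (598,217).

Run:
```python
from h import *
w=camera_info('wrist');q=camera_info('side');s=state();M=R.from_rotvec(s['tcp_rot']).as_matrix();np.set_printoptions(precision=1,suppress=True)
W=lambda u,v:ray(w,(200+u/2.5,120+v/2.5));S=lambda u,v:ray(q,(385+(u-400)/4,240+v/4))
L=lambda p:M.T@(p-s['tool_pos'])
for n,a,b,z in(('tip',(204,245),(605,188),88.5),('hole',(200,236),(598,217),75)):
    p,e=tri(W(*a),S(*b)); print(n,L(p),p,e,'wrist only',L(onz(w,(200+a[0]/2.5,120+a[1]/2.5),z)),'side only',L(onz(q,(385+(b[0]-400)/4,240+b[1]/4),z)))
print(s['tool_pos'])
```

```text
tip [ 1.6  0.1 78.4] [ 614.9 -267.5   89.2] [0.3, 0.3] wrist only [ 1.  -0.1 79.1] side only [ 2.1 -0.5 79.1]
hole [ 0.7 -0.5 92.8] [ 614.3 -266.7   74.8] [1.6, 1.6] wrist only [-0.6 -1.3 92.6] side only [ 1.8  1.  92.6]
[ 613.3 -266.9  167.6]
```

```bash
python3 -m inch '[[0,[-0.1,0,0],0],[0,[0,0,0.8],0],[0,[0,0,0.8],0],[0,[0,0,0.8],0],[0,[0,0,0],0]]' >/dev/null; python3 chk.py
python3 -m inch '[[0,[0,0,1],0],[0,[0,0,1],0],[0,[0,0,1],0],[0,[0,0,0.3],0],[0,[0,0,0],0]]' >/dev/null; python3 chk.py
python3 -m inch '[[0,[0,0,0.5],0],[0,[0,0,0.4],0],[0,[0,0,0.3],0],[0,[0,0,0],0],[0,[0,0,0],0]]' >/dev/null; python3 chk.py
```

```text
20.03 [ 609.8 -265.4  138.8] [-0.1 -0.8 -1.9]
20.45 [ 610.4 -265.7  107. ] [-1.  -0.1 -1.6]
20.87 [ 611.6 -266.3   97.1] [-0.3 -0.1 -1.8]
```

```bash
python3 -m inch '[[0,[0,0,0.1],0],[0,[0,0,0.1],0],[0,[0,0,0],0],[0,[0,0,0],0],[0,[0,0,0],0]]' >/dev/null; python3 chk.py
python3 -m inch '[[0,[0,0,0.1],0],[0,[0,0,0],0],[0,[0,0,0],0],[0,[0,0,0],0],[0,[0,0,0],0]]' >/dev/null; python3 chk.py
```

```text
21.28 [ 611.7 -266.4   95.3] [-0.4  0.3 -2.6]
21.7 [ 611.9 -266.4   94.6] [-0.3  0.5  2.5]
```

```bash
python3 -m inch '[[0.4,[0,0,0],0],[0.5,[0,0,0],0],[0.7,[0,0,0],0],[1,[0,0,0],0],[1,[0,0,0],0]]' >/dev/null
python3 -m inch '[[1,[0,0,0],0],[1,[0,0,0],0],[1,[0,0,0],0],[1,[0,0,0],0],[1,[0,0,0],0]]' | grep -E "width|contact"
python3 -m inch '[[1,[0,0,0],0],[1,[0,0,0],0],[1,[0,0,0],0],[1,[0,0,0],0],[1,[0,0,0],0]]' | grep -E "width|contact"
```

```text
contact_force: [-0.4, 0.4, 0.8]
grip_width: 87.2
contact_force: [0.2, 0.2, -0.0]
grip_width: 88.4
```

```bash
python3 -m inch '[[1,[0,0,-1],0],[1,[0,0,-2.5],0],[1,[0,0,-3.5],0],[1,[0,0,-3.5],0],[1,[0,0,-3.5],0]]' >/dev/null
python3 -m inch '[[1,[-2,0,0],0],[1,[-3,0,0],0],[1,[-3,0,0],0],[1,[-2,0,0],0],[1,[0,0,0],0]]' | grep -E "pos|contact"
python3 - <<'E'
from h import *
sd=capture('side');im=capture('wrist')
cv2.imwrite('pics/end.png',np.hstack([cv2.resize(sd[220:360,360:500,::-1],(400,400),interpolation=2),cv2.resize(im[:,:,::-1],(400,300))[:, :].repeat(1,0) if 0 else cv2.copyMakeBorder(cv2.resize(im[:,:,::-1],(400,300)),0,100,0,0,0)]))
E
```

```text
tool_pos: [512.6, -236.8, 235.0]
contact_force: [-0.4, -0.4, -0.3]
```

View pics/end.png

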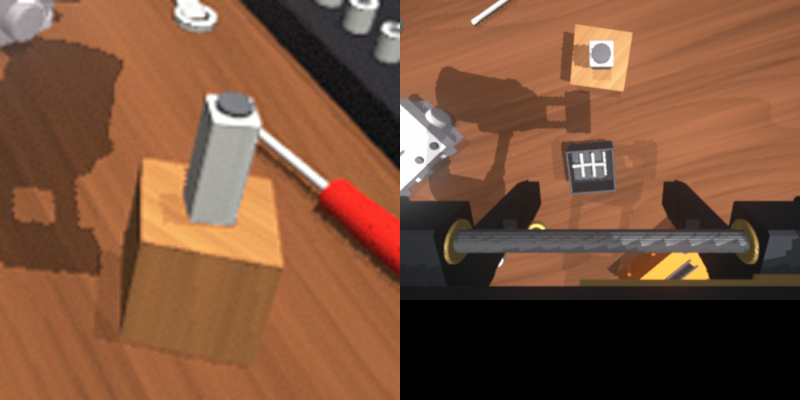

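The probe stands upright in its stand, with the cap at crop (235,103), seated flat on the block. The gripper is well clear of it.

```bash
python3 -c "from station import *; print(sign_off())"
```

```text
the job is handed in; nothing more can be done
None
```

I found the hidden hole, pressed the plunger down to a hard stop (about 17 N at the end), put the probe back upright in its stand, let go and handed the job in at about 23 s; the plunger's position was judged by force and travel only, not seen.

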